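# Show the notched plate's label to the reader

### The job

Take the glass plate with the notched corner out of its stand and show its label to the label reader, the grey camera head on a post: the label is the frosted end of one face, by the notch, and it faces you when the notch is at the top left. Finish still holding the plate in the air, fingers off the frosted end, with the label facing up squarely into the lens, centred about 12 cm in front of it. Leave the plain plate and the other things where they are and do not bump the reader.

Things in the scene. Friction and masses are not known exactly. Their poses are not given: they have to be found in the camera images.
- marked_plate_center (a point): centre of the notched clear glass plate, 100 x 8 x 56 mm, 0.11 kg, on edge in a stand. x: along the 100 mm length to the frosted end; y (8 mm thick): out of the label face; z: to the upper long edge, 28 mm from the centre. A 12 x 12 mm notch is cut out of the corner at +x, +z. The frost covers x = 20 to 50 mm of the +y face; an etched grid lies at x = -34 to -2 mm
- plate_label (a point): centre of the frosted label on the label face of the notched plate, 34 mm along +x, 4 mm along +y and 2 mm below the plate's centre; same axes
- plain_plate_center (a point): centre of the plain plate: same glass, size and grid, but without notch or frosted end; stands in the other stand; to be left alone
- stand_a: fixed round grey stand of the notched plate: foot 72 mm across, 10 mm high; origin under its centre. Two cheeks 50 mm long and 6 mm thick, up to 28 mm above the worktop, leave a slot 10 mm wide along its x axis. The plate stands on the foot (lower edge 10 mm, upper edge 66 mm above the worktop) and is drawn straight up
- stand_b: the same kind of fixed stand; the plain plate stands in this one
- reader: fixed label reader: dark round foot 90 mm across, steel post 16 mm thick and 312 mm high, and a grey head 50 mm wide; origin at the centre of the foot's underside; it faces along its -x, towards the robot
- reader_head: head of the reader, fixed: origin at the middle of the lens front, 247 mm above the worktop. Its x axis points out of the back of the head, rising at 40 degrees: the lens looks along -x, 40 degrees below level. Lens tube 36 mm across, 20 mm long, then a box 62 x 50 x 44 mm at x = 18 to 80 mm
- reader_focus (a point): the point 120 mm in front of the lens on its axis, 170 mm above the worktop, where the label's centre must be held; same axes as the head
- petri_near: bystander: small glass dish 55 mm across, 17 mm high, on the robot's left; origin under its centre
- petri_far: bystander: small empty dish 55 mm across, 15 mm high, on the robot's right; origin under its centre
- marker: bystander: black marker pen 132 mm long, 15 mm high, lying near the front edge; origin under its centre
- tweezers: bystander: steel tweezers 118 mm long, 10 mm high, lying on the left; origin under their centre
- dropper: bystander: dropper bottle 33 mm across, 95 mm high, on the right near the shelf; origin under its centre

How it is judged:
By the outcome, as a careful person would: the job done as asked, in the order asked, and still so for the second after the job is handed in, while the arm keeps its last pose, push and grip.
It also fails if it takes over 35 s, if anything falls off the work surface, if the arm or the gripper's body presses on something with over 40 N, if the wrist force passes 120 N, or if a joint passes its speed limit or range.

### The arm

A 6-joint arm with a two-finger parallel gripper is mounted at the origin on a cart in front of the work surface, level with it; the furniture and walls round the work are solid. World frame = base frame: x ahead of the robot, y to its left, z up, the work surface at z = 0. Lengths are in mm, angles in rad, forces in N, time in s.
With the tool pointing down it reaches from about 250 to 775 mm from the base axis. Payload 4 kg.
Tool frame: the origin (TCP) lies on the centre line of the jaws, within the pads' length; the fingertips stand 19 mm ahead of it and the grasp point (between the pads) is the TCP; z points along the fingers, x is the direction in which the jaws open and shut, and the axes are right-handed (so a half turn about z gives the same grasp; the last joint's range is limited). The gripper opens to 85 mm and grips with 20 to 120 N. Pads are 22 mm wide; open, the fingers measure 114 mm over their backs; the gripper's body (76 mm by 85 mm) begins 54 mm behind the grasp point. The pads swing forward as they close: fully open they stand 13 mm farther back than shut.
Start: joints at [1.236, 0.087, 1.371, -0, 1.684, -0.103], TCP at [126.359, 535.303, 250.341] pointing down, gripper open.
Joint ranges: [-3.1, 3.1], [-0.76, 2.03], [0.27, 2.55], [-1.08, 4.22], [0.17, 2.65], [-2.57, 2.57]. Speed limits (rad/s): [2.79, 2.79, 3.14, 3.14, 3.14, 3.14].

### API

Orientations are given as a rotation vector (axis times angle).
In Python, from workcell import bot gives the robot as it stands. The module is installed in compiled form; this text tells all that it offers.
- The arm moves only by the shell command python3 -m handwheel 'ROWS' [OPENING] [FORCE]. ROWS is JSON, a list that holds one entry, the list of rows, each a list of 6 numbers: the shift along the tool's x, y, z in mm, then the turn, a rotation vector about the tool's x, y, z in rad. A call has 1 to 20 rows; each row is the pose to reach, as a shift and turn from the pose commanded when the call began, along the tool's axes at that moment; what a row does not reach only later rows make up. A row lasts 1/10 s, in which the tool goes at most 50 mm and 8.59 degrees, less where a joint would pass 70% of its speed; a pose out of reach is approached as far as the arm can. A call with a gripper value outside its range is refused whole. OPENING is the opening in per cent of the stroke, from 0 (shut) to 100 (fully open), set as the call begins (- or left out, the last holds). The fingers move at their own pace and stop on an object; FORCE is the grip in N (left out, the last holds). Time passes only in rows, so rows that repeat a pose let the fingers close. It gives the time, the measured TCP pose, the force and the opening at its end, in the units of the state.
- bot.get_obs(): the state, without advancing time (a new reading comes with each control period).
- bot.grab_frame(name): name is "scene" or "top" or "wrist"; returns the picture (400x640x3 uint8, red, green, blue); there is no depth.
- bot.camera_info(name): a dict with "vfov" (degrees; the focal length in pixels is half the picture's height over the tangent of half this angle, whatever the lens; pixels are square), "cx", "cy" (the principal point, pixels), "eye" and "rotation" of the camera in the world. Camera axes: x right, y down, z forward; pixel columns grow to the right and rows downward; lengths in mm; the calibration is good to about 2 mm. The wrist camera is an equidistant fisheye: a pixel r from the principal point sees the ray r / f radians off the axis. A picture is of the moment at which its call begins: read the wrist's pose just before it. camera_info takes no time and is no camera call; for the wrist camera it gives the pose at the moment of the call.
- bot.hand_in(): hands the job in, once; it reports no verdict.
The state is a dict: "t": time; "joint_positions": joint angles; "joint_vel": joint speeds; "tau": joint torques, N m; "tool_pos": TCP position; "eef_rot": TCP orientation; "ft_force": force on the tool from outside, world axes, zero at the start; "torque": the same for the moment, N m; "width": finger opening in mm.
Only numpy, scipy, OpenCV 4.12 (cv2) and the standard library are available. Lean on these libraries where they do the work, as an engineer would, in place of code of your own. Each camera call takes 0.05 s, during which the arm holds its last target.

## Working session

There is one attempt and no reset: what is moved stays moved. The work goes in short steps, Python scripts to look and compute and a shell command to move; the robot and the scene stay as the last step left them, time stands still between calls to the robot, and variables do not carry over. Pictures are saved under pics/ and viewed, and the job is handed in when it is done.

```bash
mkdir -p pics; python3 - <<'E'
from workcell import bot
import cv2
o=bot.get_obs(); print(o)
for n in ["scene","top","wrist"]:
    print(n,bot.camera_info(n))
    cv2.imwrite(f"pics/{n}0.png",bot.grab_frame(n)[:,:,::-1])
E
```

```text
{'t': 0.0, 'joint_positions': array([ 1.23589344e+00,  8.79837855e-02,  1.37228875e+00, -1.26862890e-05,
        1.68358972e+00, -1.03108542e-01]), 'joint_vel': array([-0.00196899,  0.00048094,  0.00156713,  0.00031143,  0.00118571,
        0.00142476]), 'tau': array([ 7.10581680e-04, -3.51867414e+01, -3.13276291e+01,  2.70486277e-05,
        1.05402197e-02,  2.42170495e-05]), 'tool_pos': array([126.20898435, 534.85031916, 249.10584274]), 'eef_rot': array([ 2.46245855,  1.94889097, -0.00299657]), 'ft_force': array([ 0.31355181, -0.10544563, -0.17376944]), 'torque': array([ 0.02921156, -0.05874657,  0.06836749]), 'width': 85.2675040005731}
scene {'vfov': 51.0109563097452, 'cx': 321.2748237808285, 'cy': 200.28236588199, 'eye': array([-157.67352207, -502.33773016,  640.51138227]), 'rotation': array([-1.8740074 ,  1.02392332, -0.62250026])}
top {'vfov': 54.643749615939534, 'cx': 318.75082550856723, 'cy': 197.22800577287873, 'eye': array([ 387.64164486,  -41.31879523, 1008.94332446]), 'rotation': array([-2.10390407,  2.12186979, -0.20191526])}
wrist {'vfov': 65.70646984690485, 'cx': 317.07172060905083, 'cy': 202.05821007927364, 'eye': array([ 52.67205456, 553.13792251, 373.79449039]), 'rotation': array([2.26833331, 1.7983785 , 0.26865393])}
```

View pics/scene0.png

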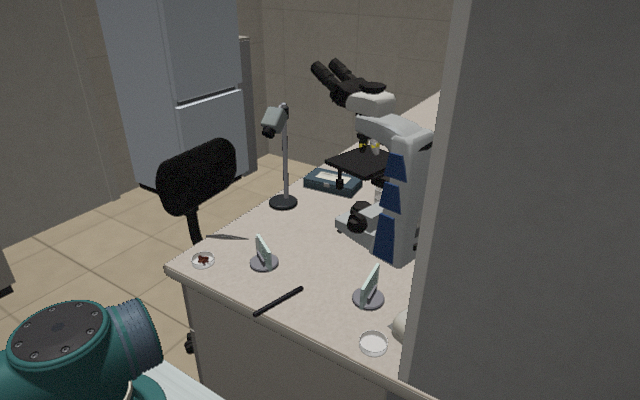

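View pics/top0.png

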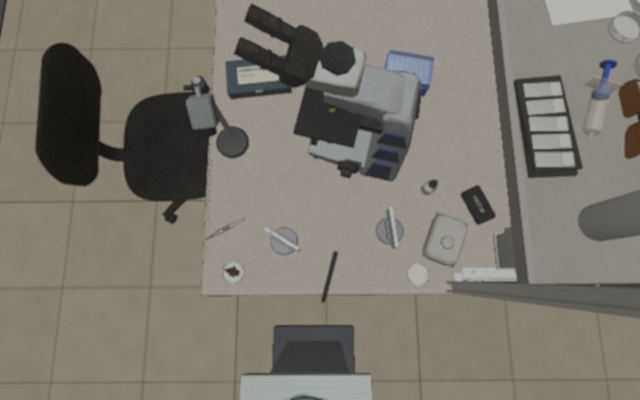

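View pics/wrist0.png

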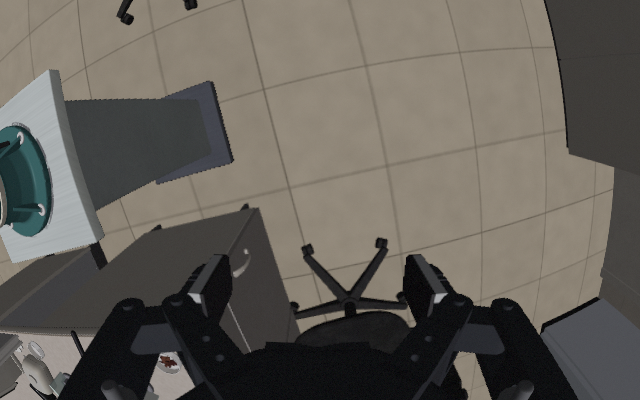

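```bash
python3 - <<'E'
import cv2,numpy as np
t=cv2.imread("pics/top0.png");s=cv2.imread("pics/scene0.png")
a=cv2.resize(t[210:270,250:420],None,fx=4.5,fy=4.5,interpolation=cv2.INTER_CUBIC)
b=cv2.resize(s[225:315,230:400],None,fx=4.5,fy=4.5,interpolation=cv2.INTER_CUBIC)[:, :]
cv2.imwrite("pics/z1.png",a);cv2.imwrite("pics/z2.png",b)
cv2.imwrite("pics/z3.png",cv2.resize(t[60:170,170:270],None,fx=5,fy=5,interpolation=cv2.INTER_CUBIC))
cv2.imwrite("pics/z4.png",cv2.resize(s[90:220,240:320],None,fx=4.5,fy=4.5,interpolation=cv2.INTER_CUBIC))
E
```

```text
(no output)
```

View pics/z1.png

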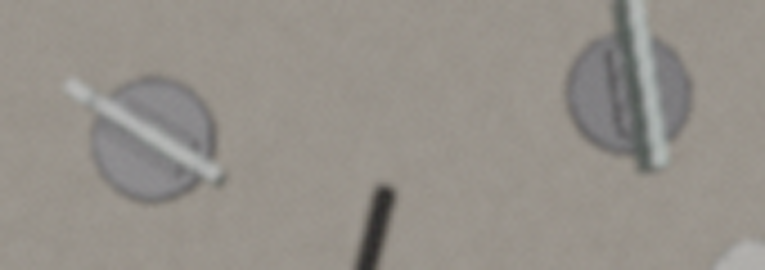

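View pics/z2.png

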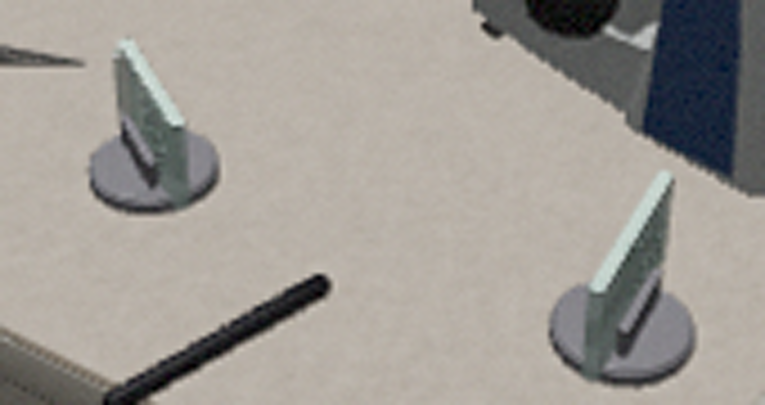

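View pics/z3.png

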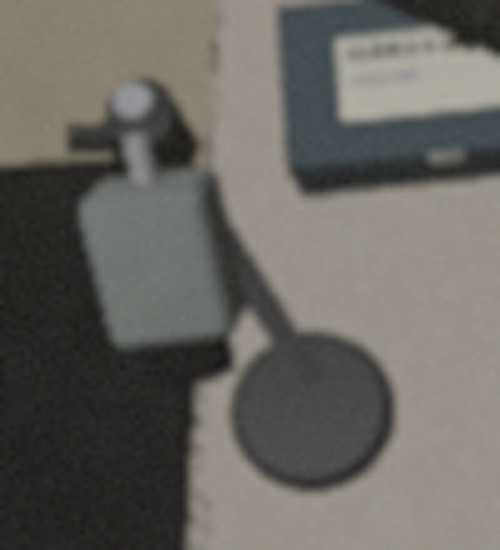

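View pics/z4.png

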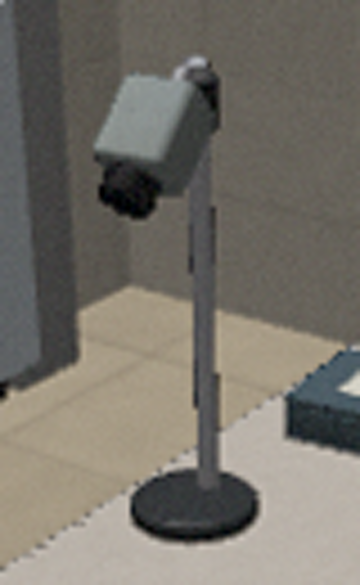

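```bash
cat > h.py <<'E'
import numpy as np, cv2
from workcell import bot
from scipy.spatial.transform import Rotation as R
def ray(info,u,v,fish=False):
    f=200/np.tan(np.radians(info["vfov"]/2))
    d=np.array([(u-info["cx"])/f,(v-info["cy"])/f,1.0])
    if fish:
        r=np.hypot(d[0],d[1]); 
        d=np.array([d[0]/r*np.sin(r),d[1]/r*np.sin(r),np.cos(r)]) if r>1e-9 else np.array([0,0,1.])
    return np.array(info["eye"]),R.from_rotvec(info["rotation"]).apply(d/np.linalg.norm(d))
def onz(info,u,v,z,fish=False):
    e,d=ray(info,u,v,fish); return e+d*(z-e[2])/d[2]
def proj(info,p,fish=False):
    f=200/np.tan(np.radians(info["vfov"]/2))
    c=R.from_rotvec(info["rotation"]).inv().apply(np.array(p)-info["eye"])
    if fish:
        rr=np.hypot(c[0],c[1]);th=np.arctan2(rr,c[2]);return np.array([info["cx"]+f*th*c[0]/rr,info["cy"]+f*th*c[1]/rr])
    return np.array([info["cx"]+f*c[0]/c[2],info["cy"]+f*c[1]/c[2]])
def tri(rays):
    A=np.zeros((3,3));b=np.zeros(3)
    for e,d in rays:
        P=np.eye(3)-np.outer(d,d);A+=P;b+=P@e
    return np.linalg.solve(A,b)
E
python3 - <<'E'
from h import *
T=bot.camera_info("top");S=bot.camera_info("scene")
def z1(x,y):return 250+(x-2)/4.5,210+(y-2)/4.5
def z3(x,y):return 170+(x-2)/5,60+(y-2)/5
def z2(x,y):return 230+(x-2)/4.5,225+(y-2)/4.5
print("footA",onz(T,*z1(153,139),10), "footB",onz(T,*z1(629,94),10))
print("plateA ends",onz(T,*z1(69,86),66),onz(T,*z1(222,178),66))
print("scene A ends",onz(S,*z2(125,46),66),onz(S,*z2(182,124),66))
print("reader foot",onz(T,*z3(313,410),10))
for n,p,x in [("backL",(80,205),80),("backR",(210,178),80),("frontL",(120,348),18),("frontR",(228,335),18)]:
    print(n,onz(T,*z3(*p),247+x*.643+22*.766))
E
```

```text
footA [476.44554935  58.02603391  10.        ] footB [ 499.9258091  -215.19129176   10.        ]
plateA ends [500.61986622  98.49210701  66.        ] [450.22292318  15.0906587   66.        ]
scene A ends [493.20697126  85.04918493  66.        ] [453.37259479  14.00113484  66.        ]
reader foot [745.58307604 200.46835115  10.        ]
backL [720.40759641 219.83424929 315.292     ]
backR [731.03988713 170.00788051 315.292     ]
frontL [677.52477291 214.95794701 275.426     ]
frontR [682.57226468 171.66975981 275.426     ]
```

```bash
cat >> h.py <<'E'
def rel(pos,Rt):
    o=bot.get_obs();R0=R.from_rotvec(o["eef_rot"])
    s=R0.inv().apply(np.array(pos)-o["tool_pos"]);v=(R0.inv()*Rt).as_rotvec()
    return np.round(s,1),np.round(v,4)
def down(yaw): # tool x at yaw deg, pointing down
    c,s=np.cos(np.radians(yaw)),np.sin(np.radians(yaw))
    return R.from_matrix(np.array([[c,s,0],[s,-c,0],[0,0,-1.]]))
E
python3 -c "
from h import *
print(rel([469,46.5,190],down(149)))"
```

```text
(array([-396.6,  445.8,   60. ]), array([-1.2000e-03,  1.3000e-03, -1.2615e+00]))
```

```bash
python3 -m handwheel '[[[-396,446,20,0,0,-1.26],[-396,446,20,0,0,-1.26],[-396,446,20,0,0,-1.26],[-396,446,20,0,0,-1.26],[-396,446,20,0,0,-1.26],[-396,446,20,0,0,-1.26],[-396,446,20,0,0,-1.26],[-396,446,20,0,0,-1.26],[-396,446,20,0,0,-1.26],[-396,446,20,0,0,-1.26],[-396,446,20,0,0,-1.26],[-396,446,20,0,0,-1.26],[-396,446,20,0,0,-1.26],[-396,446,40,0,0,-1.26],[-396,446,60,0,0,-1.26],[-396,446,60,0,0,-1.26],[-396,446,60,0,0,-1.26],[-396,446,60,0,0,-1.26],[-396,446,60,0,0,-1.26]]]' 50
python3 - <<'E'
from h import *
o=bot.get_obs();print(o["joint_positions"],o["tool_pos"])
print(bot.camera_info("wrist"))
cv2.imwrite("pics/w1.png",bot.grab_frame("wrist")[:,:,::-1])
E
```

```text
t: 2.05
tool_pos: [469.8, 61.0, 191.7]
eef_rot: [0.865, 3.014, -0.016]
ft_force: [0.5, 0.5, -1.1]
width: 42.8
[ 0.01667442 -0.06557888  1.64137504 -0.01133414  1.5629599  -2.5657183 ] [469.782603    60.97566583 191.65808587]
{'vfov': 65.70646984690485, 'cx': 317.07172060905083, 'cy': 202.05821007927364, 'eye': array([429.17624996,  -0.86132014, 316.79686076]), 'rotation': array([0.83096097, 2.90863098, 0.42486901])}
```

View pics/w1.png

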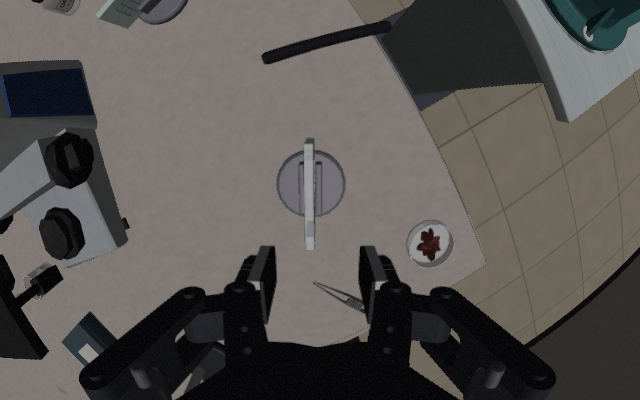

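```bash
python3 - <<'E'
from h import *
o=bot.get_obs();j=o["joint_positions"]
def wr(q,j1,Rt):
    M=R.from_euler('y',-q)*R.from_euler('z',-j1)*Rt
    a=M.as_euler('ZYZ'); return a[0],a[1],(a[2]-np.pi+np.pi)%(2*np.pi)-np.pi
print(j, wr(j[1]+j[2],j[0],R.from_rotvec(o["eef_rot"])), R.from_rotvec(o["eef_rot"]).as_matrix().round(3))
for b in (-30,-20,-10,0,10,20,30):
    print(b,np.round(wr(j[1]+j[2],0.0,down(149)*R.from_euler('x',b,degrees=True)),3), (down(149)*R.from_euler('x',b,degrees=True)).as_matrix()[:,2].round(2))
E
```

```text
[ 0.0166542  -0.06550068  1.64161763 -0.01127771  1.56288377 -2.56568659] (np.float64(-0.011277707845284757), np.float64(1.562883774775553), np.float64(-2.5656865887516735)) [[-0.848  0.531  0.003]
 [ 0.53   0.848 -0.011]
 [-0.008 -0.008 -1.   ]]
-30 [ 0.46   1.306 -2.664] [ 0.26  0.43 -0.87]
-20 [ 0.303  1.389 -2.629] [ 0.18  0.29 -0.94]
-10 [ 0.15   1.476 -2.608] [ 0.09  0.15 -0.98]
0 [ 0.     1.565 -2.601] [ 0.  0. -1.]
10 [-0.15   1.655 -2.606] [-0.09 -0.15 -0.98]
20 [-0.302  1.743 -2.626] [-0.18 -0.29 -0.94]
30 [-0.459  1.826 -2.659] [-0.26 -0.43 -0.87]
```

```bash
python3 - <<'E'
from h import *
def wr(q,j1,Rt):
    M=R.from_euler('y',-q)*R.from_euler('z',-j1)*Rt
    a=M.as_euler('ZYZ'); return a[0],a[1],(a[2])%(2*np.pi)-np.pi+np.pi if 0 else (a[2]+np.pi)%(2*np.pi)-np.pi
h=np.radians(6.3);c,s=np.cos(np.radians(40)),np.sin(np.radians(40))
H=np.array([np.cos(h),np.sin(h),0]);W=np.array([-np.sin(h),np.cos(h),0]);Z=np.array([0,0,1.])
n=c*H+s*Z;f=s*H-c*Z
for sg in(1,-1):
  for phi in range(-180,180,20):
    z=np.cos(np.radians(phi))*f+np.sin(np.radians(phi))*W
    x=sg*n;y=np.cross(z,x)
    Rt=R.from_matrix(np.array([x,y,z]).T)
    print(sg,phi,z.round(2),"labeldir",(y*sg).round(2),[np.round(wr(q,j1,Rt),2) for q in(1.3,1.8) for j1 in (.2,)])
E
```

```text
1 -180 [-0.64 -0.07  0.77] labeldir [-0.11  0.99  0.  ] [array([3.08, 2.  , 3.05]), array([3.05, 2.49, 3.  ])]
1 -160 [-0.56 -0.41  0.72] labeldir [-0.32  0.91  0.26] [array([-2.82,  2.  , -3.08]), array([-2.67,  2.46, -2.83])]
1 -140 [-0.42 -0.69  0.59] labeldir [-0.49  0.72  0.49] [array([-2.44,  1.95, -2.93]), array([-2.21,  2.3 , -2.5 ])]
1 -120 [-0.22 -0.9   0.38] labeldir [-0.61  0.44  0.66] [array([-2.09,  1.86, -2.81]), array([-1.9 ,  2.07, -2.32])]
1 -100 [-0.   -0.99  0.13] labeldir [-0.65  0.1   0.75] [array([-1.76,  1.73, -2.73]), array([-1.66,  1.8 , -2.23])]
1 -80 [ 0.22 -0.97 -0.13] labeldir [-0.61 -0.24  0.75] [array([-1.44,  1.58, -2.71]), array([-1.45,  1.52, -2.21])]
1 -60 [ 0.41 -0.83 -0.38] labeldir [-0.5  -0.56  0.66] [array([-1.12,  1.44, -2.73]), array([-1.23,  1.24, -2.25])]
1 -40 [ 0.56 -0.58 -0.59] labeldir [-0.33 -0.81  0.49] [array([-0.79,  1.31, -2.79]), array([-0.97,  0.98, -2.37])]
1 -20 [ 0.64 -0.27 -0.72] labeldir [-0.12 -0.96  0.26] [array([-0.44,  1.21, -2.9 ]), array([-0.6 ,  0.77, -2.61])]
1 0 [ 0.64  0.07 -0.77] labeldir [ 0.11 -0.99  0.  ] [arr
[... 2337 characters left out ...]

-1 60 [ 0.22  0.9  -0.38] labeldir [ 0.61 -0.44 -0.66] [array([ 1.05,  1.29, -0.33]), array([ 1.24,  1.08, -0.83])]
-1 80 [ 0.    0.99 -0.13] labeldir [ 0.65 -0.1  -0.75] [array([ 1.39,  1.41, -0.41]), array([ 1.48,  1.34, -0.91])]
-1 100 [-0.22  0.97  0.13] labeldir [ 0.61  0.24 -0.75] [array([ 1.71,  1.56, -0.43]), array([ 1.7 ,  1.62, -0.93])]
-1 120 [-0.41  0.83  0.38] labeldir [ 0.5   0.56 -0.66] [array([ 2.02,  1.7 , -0.42]), array([ 1.91,  1.9 , -0.89])]
-1 140 [-0.56  0.58  0.59] labeldir [ 0.33  0.81 -0.49] [array([ 2.35,  1.83, -0.35]), array([ 2.18,  2.16, -0.77])]
-1 160 [-0.64  0.27  0.72] labeldir [ 0.12  0.96 -0.26] [array([ 2.7 ,  1.94, -0.24]), array([ 2.54,  2.37, -0.54])]
```

```bash
python3 - <<'E'
from h import *
w=cv2.imread("pics/w1.png");cv2.imwrite("pics/w1z.png",cv2.resize(w[120:270,250:370],None,fx=4,fy=4,interpolation=cv2.INTER_CUBIC))
E
```

```text
(no output)
```

View pics/w1z.png

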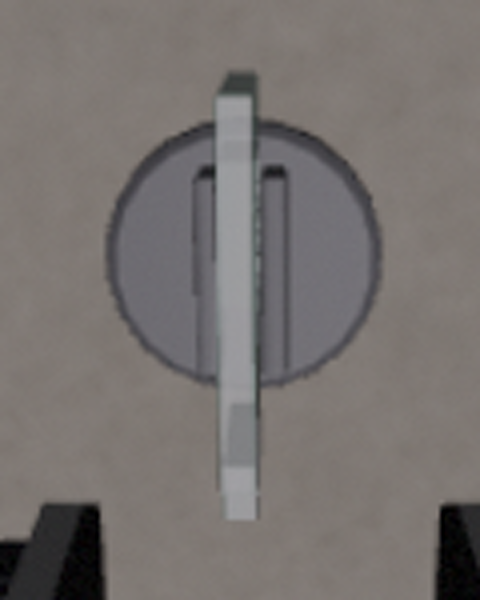

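```bash
python3 - <<'E'
from h import *
I=bot.camera_info("wrist")
def z(x,y):return 250+(x-1.5)/4,120+(y-1.5)/4
a=onz(I,*z(235,95),66,1);b=onz(I,*z(239,466),66,1);c=onz(I,*z(241,520),54,1)
f=onz(I,*z(244,253),10,1)
print(a,b,c,"len",np.linalg.norm(b-a),"dir",np.degrees(np.arctan2(*(b-a)[1::-1])),np.degrees(np.arctan2(*(c-a)[1::-1])))
u=(c-a)[:2]/np.linalg.norm((c-a)[:2]);print("centre", a[:2]+50*u,(a+c)[:2]/2,"foot",f)
E
```

```text
[450.22423505  16.35179097  66.        ] [492.75446575  85.07251933  66.        ] [502.80579577 101.06627287  54.        ] len 80.81682392823217 dir 58.24725476962169 58.17247620798315
centre [476.59243539  58.83376374] [476.51501541  58.70903192] foot [474.51269629  55.47618817  10.        ]
```

```bash
python3 - <<'E'
from h import *
I=bot.camera_info("wrist")
u=np.array([np.cos(np.radians(58.2)),np.sin(np.radians(58.2))]);v=np.array([-u[1],u[0]]);c=np.array([476.5,58.7])
for x,y,z in[(-50,0,66),(38,0,66),(38,0,54),(50,0,54),(50,0,10),(-50,0,10),(20,4,66),(20,-4,66),(20,4,10),(-25,5,28),(25,5,28),(-25,-5,28)]:
    p=proj(I,[*(c+x*u+y*v),z],1);print((x,y,z),((p-[250,120])*4+1.5).round(0))
E
```

```text
(-50, 0, 66) [235.  94.]
(38, 0, 66) [239. 495.]
(38, 0, 54) [241. 474.]
(50, 0, 54) [241. 521.]
(50, 0, 10) [246. 450.]
(-50, 0, 10) [243.  71.]
(20, 4, 66) [257. 419.]
(20, -4, 66) [220. 419.]
(20, 4, 10) [260. 342.]
(-25, 5, 28) [262. 183.]
(25, 5, 28) [263. 383.]
(-25, -5, 28) [220. 183.]
```

```bash
python3 -c "
from h import *
print(rel([472.3,51.9,140],down(148.2)*R.from_euler('x',18,degrees=True)))"
```

```text
(array([-6.6, -5.9, 51.6]), array([ 0.3061,  0.0076, -0.0054]))
```

```bash
python3 -m handwheel '[[[-3,-3,10,0.15,0,0],[-6.6,-5.9,30,0.306,0.008,-0.005],[-6.6,-5.9,51.6,0.306,0.008,-0.005],[-6.6,-5.9,51.6,0.306,0.008,-0.005],[-6.6,-5.9,51.6,0.306,0.008,-0.005],[-6.6,-5.9,51.6,0.306,0.008,-0.005]]]' 50
python3 - <<'E'
from h import *
o=bot.get_obs();print(o["joint_positions"],o["tool_pos"],R.from_rotvec(o["eef_rot"]).as_matrix().round(3))
print(rel([472.3,51.9,140],down(148.2)*R.from_euler('x',18,degrees=True)))
E
```

```text
t: 2.7
tool_pos: [472.5, 51.4, 140.7]
eef_rot: [-0.83, -2.905, 0.459]
ft_force: [-0.6, 0.8, 0.0]
width: 42.5
[ 0.14129594  0.11976794  1.58544512 -0.23902231  1.63912211 -2.43560389] [472.49862462  51.42258371 140.67130679] [[-0.849  0.503 -0.162]
 [ 0.528  0.808 -0.262]
 [-0.    -0.308 -0.951]]
(array([0.4, 0.5, 0.5]), array([ 0.0011, -0.0001, -0.0017]))
```

```bash
python3 -m handwheel '[[[0.2,8,24,0,0,0],[0.4,14,42,0,0,0],[0.4,14,42,0,0,0],[0.4,14,42,0,0,0]]]' 50
python3 - <<'E'
from h import *
o=bot.get_obs();print(o["tool_pos"],o["ft_force"])
cv2.imwrite("pics/w2.png",bot.grab_frame("wrist")[:,:,::-1])
print(rel([472.3,51.9,55],down(148.2)*R.from_euler('x',18,degrees=True)))
E
```

```text
t: 3.1
tool_pos: [472.0, 51.8, 96.0]
eef_rot: [-0.83, -2.904, 0.46]
ft_force: [-0.2, 0.7, 0.2]
width: 42.6
[471.96105222  51.76958174  95.96542769] [-0.22173726  0.69467663  0.1950545 ]
(array([ 0.2, 12.7, 39.4]), array([ 0.0009, -0.0001, -0.0017]))
```

View pics/w2.png

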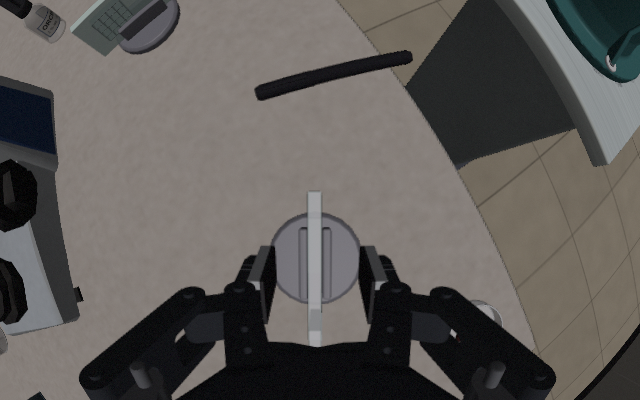

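```bash
python3 -m handwheel '[[[0.1,6,20,0,0,0],[0.2,11,34,0,0,0],[0.2,12.7,39.4,0,0,0],[0.2,12.7,39.4,0,0,0]]]' 50
python3 -m handwheel '[[[0,0,0,0,0,0],[0,0,0,0,0,0],[0,0,0,0,0,0],[0,0,0,0,0,0],[0,0,0,0,0,0],[0,0,0,0,0,0],[0,0,0,0,0,0],[0,0,0,0,0,0]]]' 0 45
python3 - <<'E'
from h import *
o=bot.get_obs();print(o["tool_pos"],o["ft_force"],o["width"])
cv2.imwrite("pics/w3.png",bot.grab_frame("wrist")[:,:,::-1])
r=R.from_rotvec(o["eef_rot"]);print(r.inv().apply([0,0,1]))
E
```

```text
t: 3.55
tool_pos: [470.6, 52.0, 52.4]
eef_rot: [-0.827, -2.901, 0.461]
ft_force: [0.7, -0.0, -0.3]
width: 42.4
t: 4.35
tool_pos: [472.3, 51.9, 53.8]
eef_rot: [-0.829, -2.905, 0.46]
ft_force: [5.1, -2.5, 3.8]
width: 7.3
[472.27931024  51.90959023  53.79393845] [ 5.1371989  -2.54702355  3.76345986] 7.340940910212177
[-2.56572944e-04 -3.09064789e-01 -9.51040951e-01]
```

View pics/w3.png

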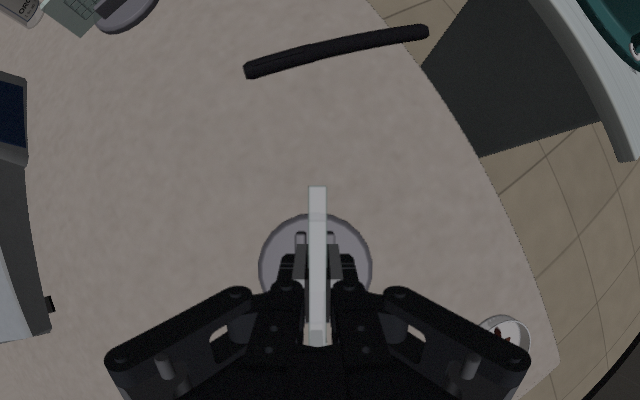

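```bash
python3 -m handwheel '[[[0,-1.5,-4.8,0,0,0],[0,-4.6,-14.3,0,0,0],[0,-9.3,-28.5,0,0,0],[0,-18.5,-57,0,0,0],[0,-31,-95,0,0,0],[0,-46,-143,0,0,0],[0,-46,-143,0,0,0],[0,-46,-143,0,0,0]]]'
python3 - <<'E'
from h import *
o=bot.get_obs();print(o["tool_pos"],o["ft_force"],o["width"])
cv2.imwrite("pics/w4.png",bot.grab_frame("wrist")[:,:,::-1])
cv2.imwrite("pics/s4.png",cv2.resize(bot.grab_frame("scene")[60:300,180:460,::-1],None,fx=2.5,fy=2.5))
E
```

```text
t: 5.2
tool_pos: [471.2, 53.1, 204.0]
eef_rot: [-0.828, -2.902, 0.458]
ft_force: [0.4, -0.9, -0.9]
width: 7.2
[471.23804763  53.13973364 204.0291208 ] [ 0.35064507 -0.89270644 -0.87559556] 7.200674039920635
```

View pics/w4.png

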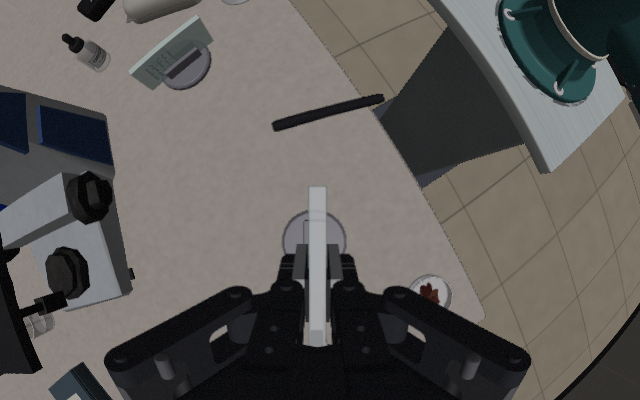

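View pics/s4.png

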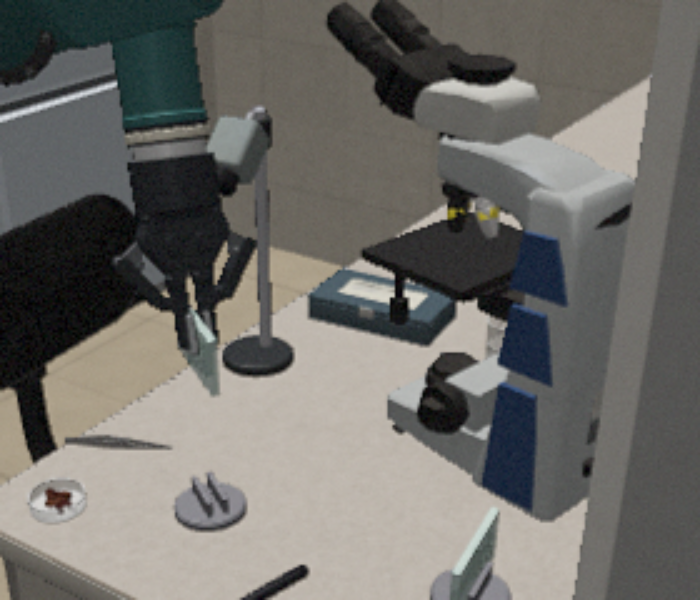

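```bash
python3 - <<'E'
from h import *
t=cv2.imread("pics/top0.png");s=cv2.imread("pics/scene0.png")
def g(x):return np.clip((x/255.)**0.6*255,0,255).astype(np.uint8)
cv2.imwrite("pics/z5.png",g(cv2.resize(t[70:140,180:240],None,fx=8,fy=8,interpolation=cv2.INTER_CUBIC)))
cv2.imwrite("pics/z6.png",g(cv2.resize(s[95:145,255:300],None,fx=12,fy=12,interpolation=cv2.INTER_CUBIC)))
E
```

```text
(no output)
```

View pics/z5.png

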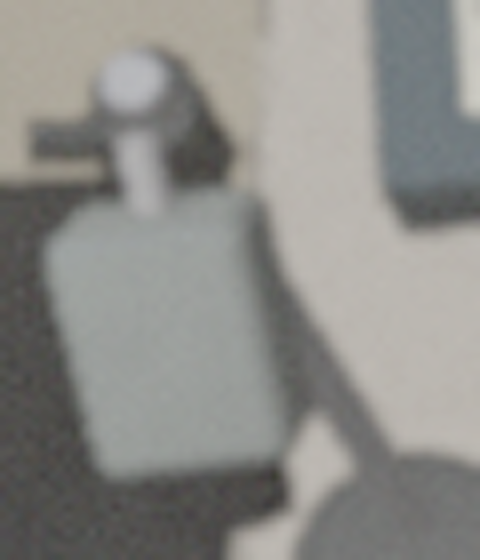

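View pics/z6.png

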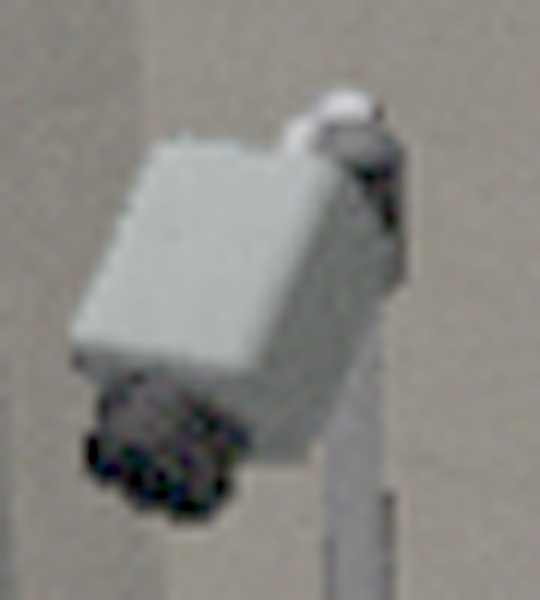

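```bash
python3 - <<'E'
from h import *
from scipy.optimize import least_squares
T=bot.camera_info("top");S=bot.camera_info("scene")
t=lambda x,y:(180+(x-3.5)/8,70+(y-3.5)/8)
s=lambda x,y:(255+(x-5.5)/12,95+(y-5.5)/12)
names=["fL","fR","bL","bR"]
tp=[t(101,477),t(297,452),t(39,221),t(240.5,190)]
sp=[s(68,343),s(252,373),s(155,140),s(338,172)]
for n,a,b in zip(names,tp,sp): print(n,tri([ray(T,*a),ray(S,*b)]).round(1))
L=[(18,25,22),(18,-25,22),(80,25,22),(80,-25,22)]
def Rh(y): return R.from_euler('z',y)*R.from_euler('y',-40,degrees=True)
def fn(p,w):
    o=[]
    for l,a,b in zip(L,tp,sp):
        P=Rh(p[2]).apply(l)+[p[0],p[1],247]
        if w[0]:o+=list(proj(T,P)-a)
        if w[1]:o+=list(proj(S,P)-b)
    return np.array(o)
for w in[(1,1),(1,0),(0,1)]:
    r=least_squares(fn,[680,193,.1],args=(w,));print(w,r.x[:2].round(1),np.degrees(r.x[2]).round(1),r.fun.round(1))
E
```

```text
fL [678.8 216.3 275.4]
fR [684.2 167.5 276.3]
bL [730.2 226.3 308. ]
bR [737.7 178.4 306.9]
(1, 1) [682.4 192.6] 7.0 [ 0.3 -0.7 -1.  -0.1  0.5 -0.7 -0.3  0.2 -0.4  0.7  0.3 -2.1  0.2  1.3
  1.  -2.3]
(1, 0) [682.8 193.1] 6.6 [ 0.  -0.9  0.3 -0.8 -0.4  0.4  0.1  1.2]
(0, 1) [676.  186.9] 8.4 [-1.   1.   0.   1.2  0.  -1.2  1.  -1.5]
```

```bash
python3 -m handwheel '[[[0,0,0,0,0.046,0.142],[0,0,0,0,0.093,0.285],[0,0,0,0,0.139,0.428],[0,0,0,0,0.185,0.571],[0,0,0,0,0.231,0.713],[0,0,0,0,0.278,0.856],[0,0,0,0,0.325,0.999],[0,0,0,0,0.371,1.141],[0,0,0,0,0.417,1.284],[0,0,0,0,0.464,1.427],[0,0,0,0,0.51,1.569],[0,0,0,0,0.556,1.712],[0,0,0,0,0.603,1.855],[0,0,0,0,0.649,1.997],[0,0,0,0,0.695,2.14],[0,0,0,0,0.742,2.283],[0,0,0,0,0.76,2.34],[0,0,0,0,0.76,2.34],[0,0,0,0,0.76,2.34]]]'
cat >> h.py <<'E'
# plate in tool frame (from grasp)
RTg=down(148.2)*R.from_euler('x',18,degrees=True); PTg=np.array([472.3,51.9,54.5])
u=np.array([np.cos(np.radians(58.2)),np.sin(np.radians(58.2)),0]);v=np.array([-u[1],u[0],0])
RP=R.from_matrix(np.array([u,v,[0,0,1.]]).T);PC=np.array([476.5,58.7,38])
R_tp=RTg.inv()*RP; p_tl=RTg.inv().apply(PC+RP.apply([34,4,-2])-PTg)  # label in tool
def target(lens,yaw,off=0):
    Rh=R.from_euler('z',yaw,degrees=True)*R.from_euler('y',-40,degrees=True)
    n=Rh.apply([1,0,0]);foc=np.array(lens)-120*n
    z=Rh.apply([0,0,1]); # plate z
    x=np.cross(n,z)
    Rpl=R.from_matrix(np.array([x,n,z]).T)
    Rt=Rpl*R_tp.inv()
    h=np.array([np.cos(np.radians(yaw)),np.sin(np.radians(yaw)),0])
    return foc-Rt.apply(p_tl)-off*h,Rt,foc
E
python3 - <<'E'
from h import *
o=bot.get_obs();print(o["joint_positions"],o["tool_pos"],o["width"])
p,Rt,f=target([682,192.5,247],7,150);print(p,f,Rt.as_matrix().round(2),p_tl)
print(rel(p,Rt))
E
```

```text
t: 7.2
tool_pos: [470.8, 52.7, 201.6]
eef_rot: [-2.821, -0.177, 0.037]
ft_force: [0.3, -0.1, -1.5]
width: 7.2
[-0.20173245 -0.03349412  1.62105555  0.29766876  1.66061595 -0.31625889] [470.79740906  52.662957   201.61098705] 7.233042161171073
[421.9056197 202.8722666 181.4573202] [590.75986432 181.29712    169.86548684] [[ 0.76  0.31  0.57]
 [ 0.09 -0.92  0.38]
 [ 0.64 -0.24 -0.73]] [ 4.0137501  45.65404056  4.61815416]
(array([ -29.4, -141.2,   67.5]), array([-0.0031,  0.6709, -0.2143]))
```

```bash
python3 -m handwheel '[[[-4,-20,5,0,0.1,-0.03],[-8,-40,15,0,0.2,-0.06],[-13,-60,25,0,0.3,-0.096],[-18,-85,38,0,0.42,-0.134],[-24,-110,50,0,0.55,-0.176],[-29.4,-141.2,67.5,-0.003,0.671,-0.214],[-29.4,-141.2,67.5,-0.003,0.671,-0.214],[-29.4,-141.2,67.5,-0.003,0.671,-0.214],[-29.4,-141.2,67.5,-0.003,0.671,-0.214],[-29.4,-141.2,67.5,-0.003,0.671,-0.214]]]'
python3 - <<'E'
from h import *
o=bot.get_obs();print(o["joint_positions"],o["tool_pos"],o["width"])
p,Rt,f=target([682,192.5,247],7,150);print(rel(p,Rt))
I=bot.camera_info("wrist");np.save("w5.npy",np.r_[I["eye"],I["rotation"]])
cv2.imwrite("pics/w5.png",bot.grab_frame("wrist")[:,:,::-1])
cv2.imwrite("pics/t5.png",bot.grab_frame("top")[:,:,::-1])
cv2.imwrite("pics/s5.png",bot.grab_frame("scene")[:,:,::-1])
print("lens expected",proj(I,[682,192.5,247],1))
E
```

```text
t: 8.2
tool_pos: [425.2, 201.9, 185.0]
eef_rot: [-2.626, -0.31, -0.943]
ft_force: [0.7, -0.6, -0.7]
width: 7.5
[ 0.11609478 -0.55291092  2.17842721  0.42126021  0.8586833  -0.28780889] [425.19112165 201.86737856 184.95395269] 7.4539205436017415
(array([-4.7, -1.1,  1. ]), array([ 0.0034, -0.006 ,  0.    ]))
lens expected [541.24942816 277.19602853]
```

View pics/w5.png

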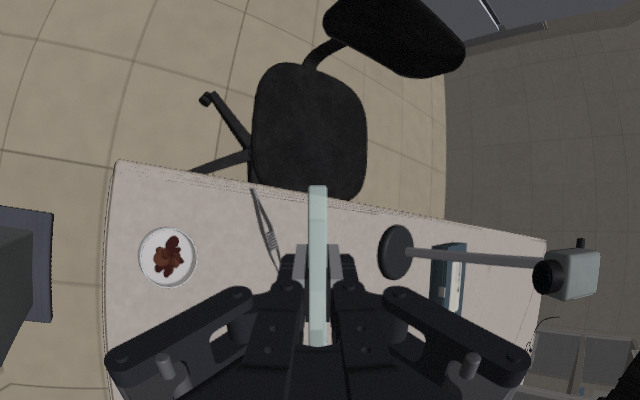

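View pics/s5.png

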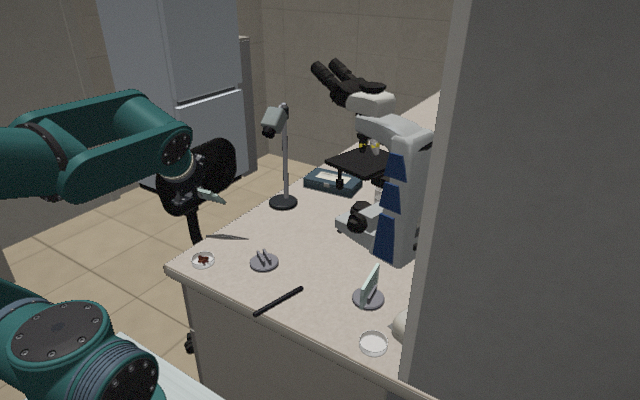

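View pics/t5.png

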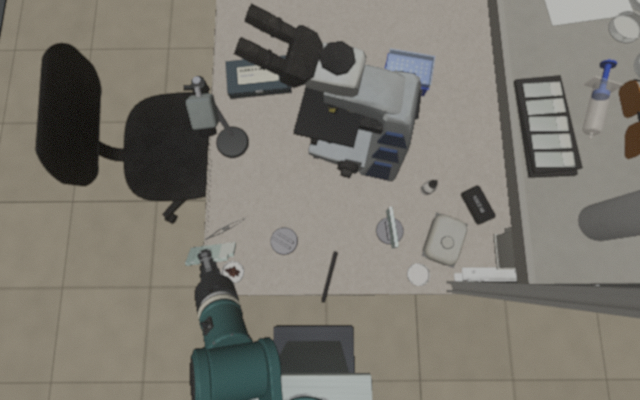

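```bash
python3 - <<'E'
from h import *
def g(x):return np.clip((x/255.)**0.6*255,0,255).astype(np.uint8)
w=cv2.imread("pics/w5.png");t=cv2.imread("pics/t5.png")
cv2.imwrite("pics/z7.png",g(cv2.resize(w[230:310,520:610],None,fx=8,fy=8,interpolation=cv2.INTER_CUBIC)))
cv2.imwrite("pics/z8.png",g(cv2.resize(t[225:285,170:250],None,fx=9,fy=9,interpolation=cv2.INTER_CUBIC)))
o=bot.get_obs();print(o["tool_pos"],o["eef_rot"])
E
```

```text
[424.5935579  201.82424469 183.9500011 ] [-2.62708522 -0.30988944 -0.94108886]
```

View pics/z7.png

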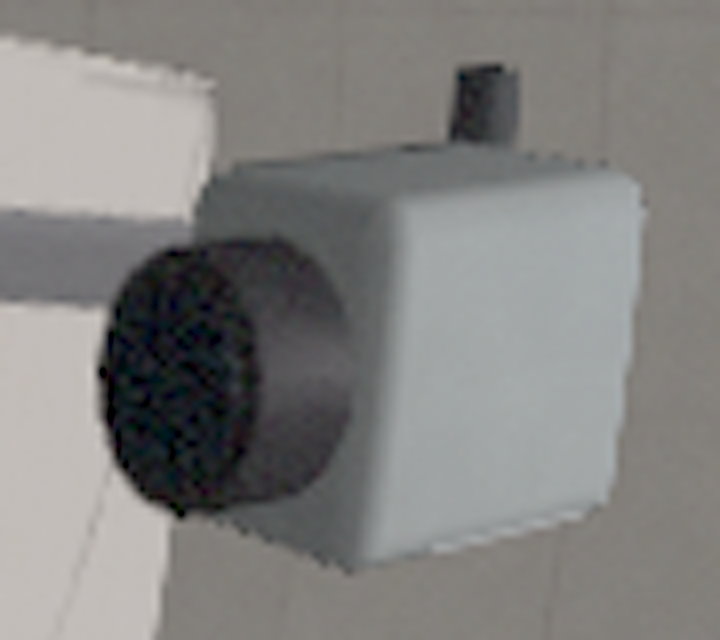

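View pics/z8.png

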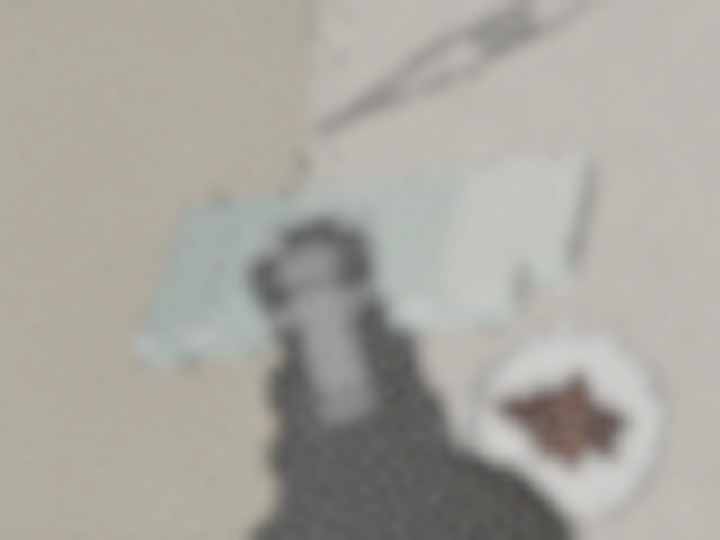

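```bash
python3 - <<'E'
from h import *
from scipy.optimize import least_squares
T=bot.camera_info("top");S=bot.camera_info("scene");W=bot.camera_info("wrist")
a=np.load("w5.npy");print(a-np.r_[W["eye"],W["rotation"]])
t=lambda x,y:(180+(x-3.5)/8,70+(y-3.5)/8)
s=lambda x,y:(255+(x-5.5)/12,95+(y-5.5)/12)
w=lambda x,y:(520+(x-3.5)/8,230+(y-3.5)/8)
tp=[t(101,477),t(297,452),t(39,221),t(240.5,190)]
sp=[s(68,343),s(252,373),s(155,140),s(338,172)]
wp=[w(397,190),w(358,572),w(643,180),w(607,512)]
L=[(18,25,22),(18,-25,22),(80,25,22),(80,-25,22)]
def fn(p,m):
    o=[];Rh=R.from_euler('z',p[2])*R.from_euler('y',-p[3])
    for l,a,b,c in zip(L,tp,sp,wp):
        P=Rh.apply(l)+[p[0],p[1],p[4]]
        if m[0]:o+=list(proj(T,P)-a)
        if m[1]:o+=list(proj(S,P)-b)
        if m[2]:o+=list(proj(W,P,1)-c)
    if m[2]: o+=list(3*(proj(W,[p[0],p[1],p[4]],1)-w(180,378)))
    o+=[(p[3]-np.radians(40))*1000*m[3],(p[4]-247)*10*m[3]]
    return np.array(o)
for m in[(1,1,1,1),(1,0,1,1),(0,0,1,1),(0,1,1,1),(1,1,1,0)]:
    r=least_squares(fn,[680,193,.1,.7,247],args=(m,));print(m,r.x[[0,1,4]].round(1),np.degrees(r.x[2:4]).round(1),r.fun.round(1))
E
```

```text
[ 4.48690861e-01  3.43703059e-02  8.72139036e-01  7.26222107e-04
 -2.38090052e-04 -1.93121432e-03]
(1, 1, 1, 1) [682.3 193.  246.9] [ 5.7 40. ] [ 0.1 -0.9 -1.  -0.1  0.3  1.   0.4 -0.3 -0.6  0.3 -0.2  1.2  0.   0.4
  0.7 -2.1  2.8 -1.6  0.6  1.6  1.1 -2.2  2.5  0.9  1.3 -0.3 -0.3 -0.9]
(1, 0, 1, 1) [682.6 193.  246.9] [ 5.5 40. ] [ 0.1 -1.   0.3  1.   0.4 -0.4 -0.2  1.2  0.1  0.2  2.8 -1.5  0.7  1.5
  2.5  1.   1.4 -0.4 -0.2 -0.8]
(0, 0, 1, 1) [681.9 193.1 246.9] [ 4.9 40. ] [ 0.3  0.9 -0.2  1.3  2.8 -1.1  2.5  1.4  1.2 -0.5 -0.2 -0.7]
(0, 1, 1, 1) [681.2 193.1 246.9] [ 5.1 40. ] [-1.2 -0.   0.2  0.9 -0.9  0.4 -0.2  1.3  0.6 -2.   2.8 -1.3  0.9 -2.1
  2.5  1.3  0.9 -0.4 -0.3 -0.8]
(1, 1, 1, 0) [680.2 193.1 246.7] [ 5.6 36.2] [-0.  -0.7 -1.1 -0.   0.1  0.7  0.2 -0.2 -0.7  0.4 -0.4  0.9  0.4  0.1
  1.1 -1.1  0.  -2.1  0.9  1.3  1.5 -1.2 -0.1 -0.   0.  -0.2 -0.  -0. ]
```

```bash
python3 - <<'E'
from h import *
T=bot.camera_info("top");S=bot.camera_info("scene");W=bot.camera_info("wrist")
o=bot.get_obs();R0=R.from_rotvec(o["eef_rot"])
pc=RTg.inv().apply(PC-PTg)
def wp(l): return o["tool_pos"]+R0.apply(pc+R_tp.apply(l))
for l,ob in[((-50,4,-28),(190,203)),((-50,4,28),(140,362)),((50,4,-28),(592,152)),((50,4,16),(580,272)),((38,4,16),(525,268)),((38,4,28),(515,315)),((20,4,-28),(470,170))]:
    print(l,((proj(T,wp(l))-[170,225])*9+4).round(0),ob)
print("normal",R0.apply(R_tp.apply([0,1,0])).round(3),"x",R0.apply(R_tp.apply([1,0,0])).round(3))
p,Rt,f=target([682.3,193,247],6,0);print(f,p);print(rel(p,Rt)); 
cv2.imwrite("pics/z9.png",cv2.resize(cv2.imread("pics/s5.png")[150:220,150:240],None,fx=8,fy=8,interpolation=cv2.INTER_CUBIC))
for l in [(-50,4,-28),(-50,4,28),(50,4,-28),(50,4,16),(38,4,28)]:
    print(l,((proj(S,wp(l))-[150,150])*8+4).round(0))
E
```

```text
(-50, 4, -28) [196. 201.] (190, 203)
(-50, 4, 28) [144. 344.] (140, 362)
(50, 4, -28) [602. 150.] (592, 152)
(50, 4, 16) [581. 258.] (580, 272)
(38, 4, 16) [530. 264.] (525, 268)
(38, 4, 28) [523. 296.] (515, 315)
(20, 4, -28) [481. 165.] (470, 170)
normal [0.758 0.091 0.646] x [ 0.118 -0.993  0.001]
[590.87824342 183.39118619 169.86548684] [571.60453865 223.58922919 181.4573202 ]
(array([111.8,  26.2,  94.4]), array([-0.0079, -0.0006,  0.0121]))
(-50, 4, -28) [350. 350.]
(-50, 4, 28) [248. 273.]
(50, 4, -28) [616. 421.]
(50, 4, 16) [544. 361.]
(38, 4, 28) [489. 335.]
```

View pics/z9.png

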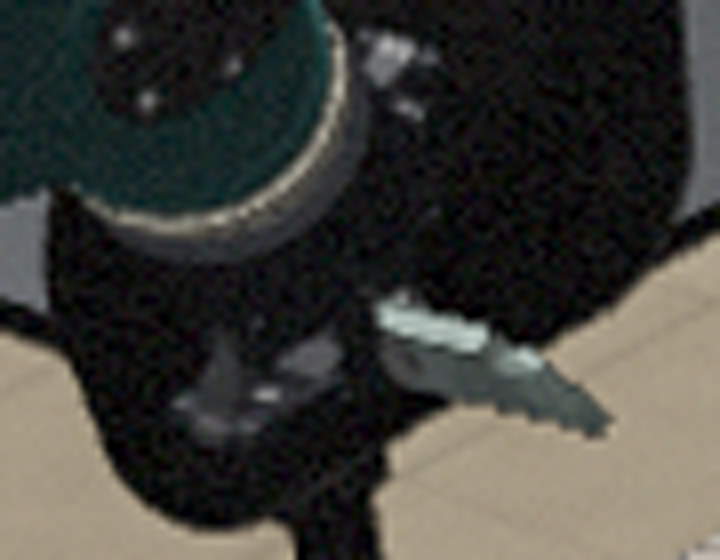

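```bash
python3 -m handwheel '[[[15,4,12,0,0,0],[34,8,28,-0.002,0,0.003],[53,13,44,-0.004,0,0.006],[72,18,60,-0.006,0,0.009],[88,22,74,-0.008,0,0.012],[100,25,84,-0.008,0,0.012],[108,27,91,-0.008,0,0.012],[112,27.5,94,-0.008,0,0.012],[112,27.5,94,-0.008,0,0.012],[112,27.5,94,-0.008,0,0.012],[112,27.5,94,-0.008,0,0.012],[112,27.5,94,-0.008,0,0.012],[112,27.5,94,-0.008,0,0.012]]]'
python3 - <<'E'
from h import *
T=bot.camera_info("top");W=bot.camera_info("wrist")
pts=[]
for n in ["wrist","top","scene","top"]:
    o=bot.get_obs();pts.append(o["tool_pos"])
    im=bot.grab_frame(n)[:,:,::-1]; cv2.imwrite(f"pics/{n[0]}6.png",im)
print(np.array(pts).round(1),o["joint_positions"],o["joint_vel"].round(3),o["width"],o["ft_force"])
R0=R.from_rotvec(o["eef_rot"]);P=np.mean(pts,0);l=P+R0.apply(p_tl)
p,Rt,f=target([682.3,193,247],6,0);print("label",l,"focus",f,rel(p,Rt),"n",R0.apply(R_tp.apply([0,1,0])),Rt.apply(R_tp.apply([0,1,0])))
print("lens in wrist",proj(W,[682.3,193,247],1))
pc=RTg.inv().apply(PC-PTg)
q=proj(T,l).round().astype(int);print(q)
t=cv2.imread("pics/t6.png");x0,y0=170,80
cv2.imwrite("pics/z10.png",np.clip((cv2.resize(t[y0:y0+140,x0:x0+100],None,fx=5.5,fy=5.5,interpolation=cv2.INTER_CUBIC)/255.)**.6*255,0,255).astype(np.uint8)[:600])
for c in[(-50,4,-28),(50,4,-28),(50,4,16),(38,4,16),(20,4,-28)]:
    print(c,(proj(T,P+R0.apply(pc+R_tp.apply(c)))-[x0,y0])*5.5+2)
E
```

```text
t: 9.65
tool_pos: [570.2, 223.5, 180.5]
eef_rot: [-2.633, -0.293, -0.939]
ft_force: [-1.0, 0.5, -0.7]
width: 7.4
[[570.2 223.5 180.5]
 [570.2 223.5 180.5]
 [570.3 223.5 180.4]
 [570.3 223.5 180.4]] [ 0.13227475 -0.14784197  1.90911191  0.45597123  0.72921106 -0.3301113 ] [-0.001  0.002 -0.002  0.001  0.002 -0.   ] 7.419388866241503 [-0.56884576  0.81123689 -0.88878086]
label [589.6060196  183.3594923  168.84919617] focus [590.87824342 183.39118619 169.86548684] (array([ 1.6,  0. , -0.1]), array([-0.0014,  0.0006,  0.0014])) n [0.76173594 0.08158049 0.64273087] [0.76184797 0.08007345 0.64278761]
lens in wrist [513.57141647 326.15719266]
[221 184]
(-50, 4, -28) [ 91.3927923  568.49400669]
(50, 4, -28) [330.6576234  541.36819494]
(50, 4, 16) [315.70817292 588.88520328]
(38, 4, 16) [285.72819596 592.29284983]
(20, 4, -28) [258.9548629  549.49724414]
```

View pics/z10.png

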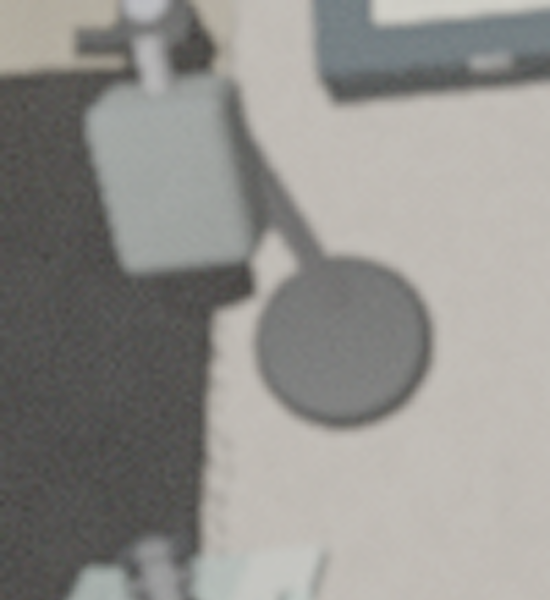

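View pics/w6.png

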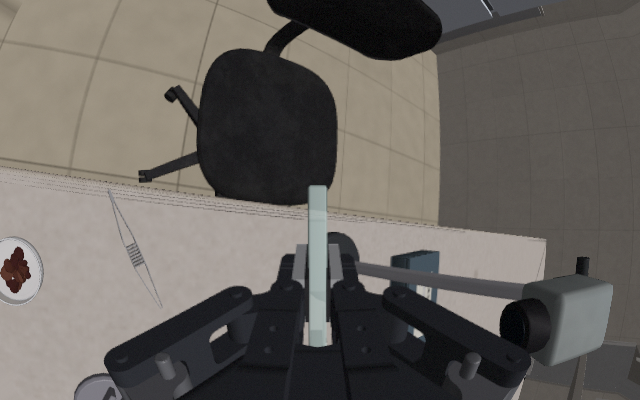

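View pics/s6.png

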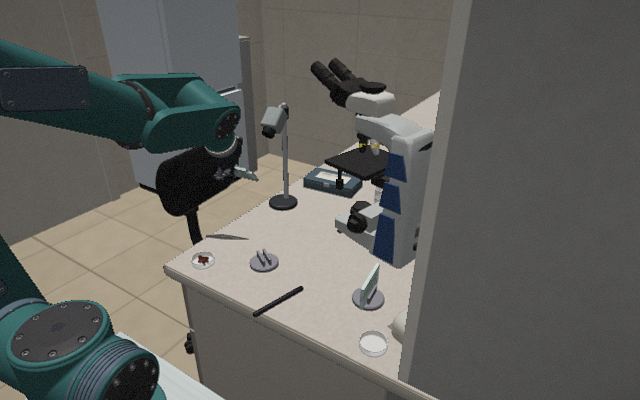

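```bash
python3 -m handwheel '[[[1.6,1.4,-0.5,0,0,0],[1.6,1.4,-0.5,0,0,0],[1.6,1.4,-0.5,0,0,0],[1.6,1.4,-0.5,0,0,0],[1.6,1.4,-0.5,0,0,0],[1.6,1.4,-0.5,0,0,0]]]'
python3 - <<'E'
from h import *
o=bot.get_obs();R0=R.from_rotvec(o["eef_rot"]);T=bot.camera_info("top")
l=o["tool_pos"]+R0.apply(p_tl);p,Rt,f=target([682.3,193,247],6,0)
print("label",l,"focus",f,"width",o["width"],o["joint_vel"].round(3))
t=bot.grab_frame("top")[:,:,::-1];x0,y0=170,165
cv2.imwrite("pics/z11.png",np.clip((cv2.resize(t[y0:y0+55,x0:x0+80],None,fx=9,fy=9,interpolation=cv2.INTER_CUBIC)/255.)**.6*255,0,255).astype(np.uint8))
pc=RTg.inv().apply(PC-PTg)
print("focus px",(proj(T,f)-[x0,y0])*9+4)
for c in[(-50,4,-28),(50,4,-28),(50,4,16),(38,4,16),(20,4,-28)]:
    print(c,(proj(T,o["tool_pos"]+R0.apply(pc+R_tp.apply(c)))-[x0,y0])*9+4)
E
```

```text
t: 10.45
tool_pos: [571.8, 222.1, 181.3]
eef_rot: [-2.633, -0.293, -0.938]
ft_force: [0.9, 0.2, -1.2]
width: 7.4
label [591.14073101 181.98186415 169.68638218] focus [590.87824342 183.39118619 169.86548684] width 7.373237444532941 [ 0.    -0.002 -0.001 -0.001 -0.001 -0.   ]
focus px [462.43235308 168.06244847]
(-50, 4, -28) [154.91712446 159.32147088]
(50, 4, -28) [546.66635154 114.92762112]
(50, 4, 16) [522.3951212 192.3734472]
(38, 4, 16) [473.3071399  197.95050892]
(20, 4, -28) [429.2672219  128.23153843]
```

View pics/z11.png

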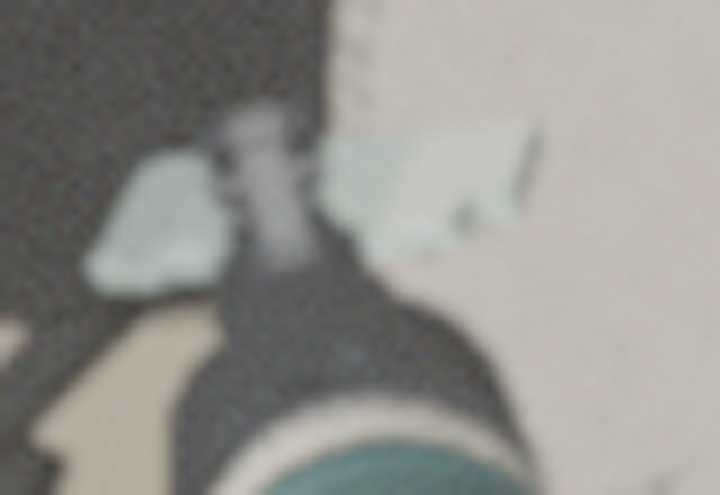

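```bash
python3 -c "
from workcell import bot
print(bot.hand_in())"
```

```text
the job is handed in; nothing more can be done
None
```

I took the notched plate straight up out of its stand and handed the job in at about 10.5 s, with the plate held in the air in front of the reader. The grip was at the middle of the plate, clear of the frosted end, and the tool leaned 18° in the plate's plane to keep the last joint within its range.

Last checks before handing in:
- **Position:** by the arm's readings and the plate's position in the grip, the label's centre was about 1.5 mm from the focus point. That gap was deliberate. The top camera showed the plate about 2 mm to the left of where those readings put it, so I moved the tool about 1.5 mm to the right. Afterwards the label's centre in the top picture matched the focus point to within about half a pixel (roughly 1 mm).
- **Facing:** the label faced up into the lens, within about 0.2° of the direction I had worked out. The estimates of the reader's heading ranged from 5° to 8°. I used 6°, so the squareness could be off by a degree or two.
- **Lens position:** the lens appeared in the wrist camera within about 1 pixel of where I predicted it.
- **Reader tilt:** one box fit with the tilt left free gave 36° instead of the stated 40°. I kept the stated 40°.
- **Grip and surroundings:** the grip was steady at 7.4 mm opening on the nominally 8 mm plate, and the arm was at rest. Measured contact forces stayed small, with about 7 N the highest I saw, when the fingers closed. The pictures show the plain plate and the other things unmoved and the reader untouched.

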